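# Load a sample cartridge through the sprung flap of the sample loader

### The job

Lay the aluminium cartridge with the round glass window flat in the loader's open lane, between the pusher and the flap, and let go of it. Then slide the pusher to drive it through the sprung flap until you feel it seat firmly but gently against the stop inside (never ramming it: the window is fragile), and draw the pusher right back again so that the flap shuts behind the cartridge. Do not disturb the other things on the bench.

Things in the scene. Friction and masses are not known exactly. Their poses are not given: they have to be found in the camera images.
- cartridge_center (a point): Sample cartridge: loose aluminium block 60 long (its x) x 36 wide (its y) x 40 mm high, 0.13 to 0.25 kg, with a round glass window 21 mm across in a dark ring on its top; both ends alike. This point is its centre, 20 mm above its underside; its z is up. The window is fragile: it cracks if the cartridge is pressed or rammed on the inner stop with more than 18 N.
- loader: Sample loader, fixed to the bench: grey base 110 mm wide, 20 high, from x = -310 to +175 mm of its frame. Origin on the bench under the closed flap; x is the push direction, z up. A straight lane, floor at z = 20 mm, 41 mm wide, runs along y = 0; from x = -300 to 0 it is open above, between guide rails 12 mm thick that stand just 8 mm above the lane floor.
- tunnel_stop_range (a point): Middle of the zone of the hidden stop, on the lane floor at loader x = 123 mm. The lane is a tunnel from x = 0 to 172 mm: white walls, cover clear near the flap and white farther in, 110 mm wide, top at z = 82 mm. Inside, an upright sprung stop (3 N per mm) has its face somewhere from x = 112 to 135 mm, not measured: find it by feel. Seated = pressed on it with 5 N or more (8 to 12 is good); eased, it springs back a few mm.
- loading_place (a point): Point on the lane floor in the open lane (loader x = -60, z = 20 mm), where the middle of the cartridge's underside belongs before pushing, its length along the lane; axes as loader.
- flap (a joint): Steel flap 38 wide x 48 mm high closing the tunnel mouth, hinged at its top edge 50 mm above the lane floor, swinging inwards. 0 = shut, about 1.36 rad when lying on the cartridge. Its spring resists the cartridge with some 5 to 9 N at first, then less. It falls shut once the cartridge's rear end is over 48 mm inside and the pusher is out of the mouth.
- pusher (a joint): Travel of the sliding pusher along the lane, m: 0 = fully back, up to 0.25 towards the tunnel; nose at loader x = -150 mm + travel. Its bar stands 30 mm above the lane floor. It slides with 1 to 2 N of friction plus 6 N per m/s, stays where left and cannot be lifted out; it pushes the cartridge but does not hold it.
- pusher_grip (a point): Point on the axis of the pusher's upright light grey grip post, 110 mm above the bench and 21 mm below the post's top; the post is 16 mm along the push direction x 24 mm across, free from z = 51 to 131 mm, its axis 120 mm behind the pusher's nose. Axes as loader.
- blank: Bystander: a plain aluminium block, 85 x 36 x 24 mm, without a window. Origin at its underside's centre.
- die: Bystander: a stepped steel pellet die, 52 mm wide, 62 mm high. Origin at its underside's centre.
- dish: Bystander: a white ceramic dish, 70 mm wide, 22 mm high. Origin at its underside's centre.
- jar: Bystander: an amber glass jar with a black cap, 48 mm wide, 60 mm high. Origin at its underside's centre.
- driver: Bystander: a screwdriver, 160 mm long, lying on the bench.
- mouse: Bystander: a grey computer mouse, about 62 x 58 x 22 mm. Origin at its underside's centre.
There are look-alikes about, which are no part of the job. Leave any brown or pink look-alike of the part that bears cartridge_center alone.

How it is judged:
On the way, in this order (a step that is already met when the one before it is completed fails the run):
1. the cartridge lies flat in the open lane before the flap, along the lane, let go (y of cartridge_center in the frame of loader between -0.006 and 0.006 m and angle between the x axis of cartridge_center and the x axis of loader, either way round below 0.12 rad and z of cartridge_center in the frame of loader between 0.036 and 0.044 m and angle between cartridge_center's own z axis and vertical below 0.06 rad and x of cartridge_center in the frame of loader between -0.13 and -0.025 m and contact force between cartridge and the fingers below 0.1 N), for 0.2 s.
2. the cartridge, pushed by the pusher, holds the flap open (value of joint flap above 0.8 rad and x of cartridge_center in the frame of loader above -0.025 m and contact force between cartridge and pusher above 0.3 N), for 0.05 s.
3. the cartridge is pressed on the inner stop with 5 N or more by the pusher (contact force between cartridge and stop above 5 N and contact force between cartridge and pusher above 3 N), for 0.2 s.
At the end, for the whole second after the job is handed in: The cartridge lies flat (within 0.06 rad) and straight (within 0.12 rad) in the tunnel, wholly behind the flap and within 4 mm of the inner stop, at rest; the flap is shut (under 0.08 rad); the pusher is drawn back to under 60 mm of travel; it is released (y of cartridge_center in the frame of loader between -0.006 and 0.006 m and angle between the x axis of cartridge_center and the x axis of loader, either way round below 0.12 rad and z of cartridge_center in the frame of loader between 0.036 and 0.044 m and angle between cartridge_center's own z axis and vertical below 0.06 rad and x of cartridge_center in the frame of loader above 0.078 m and x of cartridge_center in the frame of stop above -0.034 m and value of joint flap below 0.08 rad and value of joint pusher below 0.06 m and linear speed of cartridge below 0.01 m/s); the robot touches nothing.
It fails at once if the cartridge is pressed on the inner stop with more than 18 N (contact force between cartridge and stop above 18 N).
It fails at once if a bystander is moved by more than 30 mm (distance of any of blank, die, dish, jar, driver, mouse from where it was at the start of the episode above 0.03 m).
It also fails if it takes over 72 s, if anything falls off the work surface, if the arm or the gripper's body presses on something with over 40 N, if the wrist force passes 120 N, or if a joint passes its speed limit or range.

### The arm

A 7-joint arm with a two-finger parallel gripper is mounted at the origin on the work surface. World frame = base frame: x ahead of the robot, y to its left, z up, the work surface at z = 0. Lengths are in m, angles in rad, forces in N, time in s.
With the tool pointing down it reaches from about 0.425 to 0.975 m from the base axis. Payload 16.7 kg.
Tool frame: the origin (TCP) lies midway between the tips of the shut fingers; the grasp point (between the pads) lies 19 mm behind it (manip.pinch_z is the distance from the TCP to the grasp point, in m); z points along the fingers, y is the direction in which the jaws open and shut (so a half turn about z gives the same grasp; the last joint's range is limited). The gripper opens to 85 mm and grips with 20 to 120 N. Pads are 22 mm wide; open, the fingers measure 114 mm over their backs; the gripper's body (76 mm by 85 mm) begins 54 mm behind the grasp point. The pads swing forward as they close: fully open they stand 13 mm farther back than shut.
Start: joints at [1.087, 0.426, 0.074, 1.606, -0.034, 1.111, -0.067], TCP at [0.221, -0.638, 0.231] pointing down, gripper open.
Joint ranges: [-2.85, 2.85], [-0.5, 2.14], [-1.23, 1.37], [0.21, 2.46], [-1.02, 4.16], [0.16, 2.05], [-2.73, 2.73]. Speed limits (rad/s): [1.89, 1.89, 2.39, 2.39, 3.01, 3.01, 3.01].

### API

Orientations are given as a rotation vector (axis times angle).
In Python, from station import manip, imaging, workorder gives the robot as it stands.
- The arm moves only by the tool send_rows, never from a script. Its argument "targets" is a list of rows, each an object with "claw": the finger opening in mm, from 0 to 85.4; "linear": the shift along the world's x, y, z in units of 60 mm (1.0 is 60 mm), a list of three; "turn": the turn, a rotation vector about the world's x, y, z in units of 6 degrees (1.0 is 6 degrees), a list of three. A call has 1 to 20 rows; each row is the pose to reach, as a shift and turn from the pose measured when the call began; what a row does not reach only later rows make up. A row lasts 1/8 s, in which the tool goes at most 62.5 mm and 10.7 degrees, less where a joint would pass 70% of its speed; a pose out of reach is approached as far as the arm can. A call with a gripper value outside its range is refused whole. The fingers move at their own pace and stop on an object; "grip_force" is the grip in N (left out, the last holds). Time passes only in rows, so rows that repeat a pose let the fingers close. It gives the time, the measured TCP pose, the force and the opening at its end, in the units of the state.
- manip.get_state(): the state, without advancing time (a new reading comes with each control period).
- imaging.snapshot(name): name is "scene" or "top"; returns (picture, depth): 480x640x3 uint8, red, green, blue; 480x640 float32, m along the optical axis (not along the pixel's ray), 0 where there is no reading.
- imaging.camera_info(name): a dict with "intrinsics" (3x3 intrinsics, pixels), "k1" (the pictures are not rectified: a ray, as slopes to the right and down, at radius r is drawn at 1 + k1 r^2 times it, then the intrinsics apply), "position" and "orientation" of the camera in the world. Camera axes: x right, y down, z forward; pixel columns grow to the right and rows downward; lengths in m; the calibration is good to about 2 mm. A picture is of the moment at which its call begins. camera_info takes no time and is no camera call.
- workorder.sign_off(): hands the job in, once; it reports no verdict.
The state is a dict: "clock": time; "qpos": joint angles; "joint_vel": joint speeds; "tau": joint torques, N m; "position": TCP position; "tool_rot": TCP orientation; "wrist_force": force on the tool from outside, world axes, zero at the start; "moment": the same for the moment, N m; "opening": finger opening in m.
Only numpy, scipy, OpenCV 4.12 (cv2) and the standard library are available. Lean on these libraries where they do the work, as an engineer would, in place of code of your own. Each camera call takes 0.05 s, during which the arm holds its last target.

## Working session

There is one attempt and no reset: what is moved stays moved. The work goes in short steps, Python scripts to look and compute and a tool call to move; the robot and the scene stay as the last step left them, time stands still between calls to the robot, and variables do not carry over. Pictures are saved under pics/ and viewed, and the job is handed in when it is done.

Besides the shell and the picture viewer there is one more tool, called after "Call:" as name(argument=value, ...), one argument or row to a line, values as JSON. send_rows: Moves the arm, as the interface text tells. Its arguments: {"type":"object","properties":{"targets":{"type":"array"},"grip_force":{"type":"number"}},"required":["targets"]}

```bash
ls; mkdir -p pics; cat > h.py <<'E'
import numpy as np, cv2
from station import manip, imaging, workorder
from scipy.spatial.transform import Rotation as R
def cam(n):
    c=imaging.camera_info(n); K=np.array(c["intrinsics"]); o=np.array(c["orientation"])
    M=R.from_rotvec(o).as_matrix() if o.shape==(3,) else (o if o.shape==(3,3) else R.from_quat(o).as_matrix())
    return K,c["k1"],np.array(c["position"]),M
def ray(n,u,v):
    K,k1,p,M=cam(n)
    q=cv2.undistortPoints(np.array([[[u,v]]],float),K,np.array([k1,0,0,0,0.]))[0,0]
    return p,M@np.array([q[0],q[1],1.])
def atz(n,u,v,z):
    p,d=ray(n,u,v); return p+d*(z-p[2])/d[2]
def atd(n,u,v,D):
    p,d=ray(n,u,v); return p+d*D
def proj(n,P):
    K,k1,p,M=cam(n); c=M.T@(np.array(P)-p); x,y=c[0]/c[2],c[1]/c[2]; s=1+k1*(x*x+y*y)
    return K[0,0]*x*s+K[0,2],K[1,1]*y*s+K[1,2]
def snap(n,tag):
    a,d=imaging.snapshot(n); cv2.imwrite(f"pics/{tag}.png",a[:,:,::-1]); np.save(f"pics/{tag}.npy",d); return a,d
def crop(tag,u0,v0,u1,v1,s):
    a=cv2.imread(f"pics/{tag}.png")[v0:v1,u0:u1]; cv2.imwrite(f"pics/{tag}_c{u0}_{v0}.png",cv2.resize(a,None,fx=s,fy=s,interpolation=cv2.INTER_CUBIC))
E
python3 - <<'E'
from h import *
for n in("scene","top"):
    print(imaging.camera_info(n)); snap(n,n+"0")
print(manip.get_state(), manip.pinch_z)
E
```

```text
pics
{'intrinsics': array([[496.59323403,   0.        , 315.64674314],
       [  0.        , 496.59323403, 230.8981805 ],
       [  0.        ,   0.        ,   1.        ]]), 'k1': 0.026125396389634407, 'position': array([1.1652334 , 0.42132329, 0.92359901]), 'orientation': array([-1.1536662 , -2.44902922,  0.8635422 ])}
{'intrinsics': array([[539.34007024,   0.        , 321.1284971 ],
       [  0.        , 539.34007024, 244.54049338],
       [  0.        ,   0.        ,   1.        ]]), 'k1': -0.16805693217210832, 'position': array([0.44316074, 0.00950693, 1.21316889]), 'orientation': array([-2.16391876,  2.1167276 , -0.21539621])}
{'clock': 0.1, 'qpos': array([ 1.08747808,  0.42662967,  0.07385827,  1.60649549, -0.03412906,
        1.11080954, -0.06711253]), 'joint_vel': array([ 8.89385284e-05, -1.53608436e-03, -1.98137780e-05, -1.62058360e-03,
       -2.73617089e-05,  2.49078725e-03, -8.75725726e-04]), 'tau': array([ 8.37783358e-03, -9.51535249e+01,  3.77197266e+00, -4.64407432e+01,
        1.97710586e-02,  6.49743917e-03, -2.78386091e-05]), 'position': array([ 0.22103619, -0.63741942,  0.23072829]), 'tool_rot': array([-3.09690547e+00, -5.21659734e-01,  3.57336800e-04]), 'wrist_force': array([ 0.50837719, -0.31470182, -0.80702612]), 'moment': array([ 0.0210899 , -0.0044343 ,  0.02225917]), 'opening': 0.08547762396930902} 0.0187
```

View pics/scene0.png

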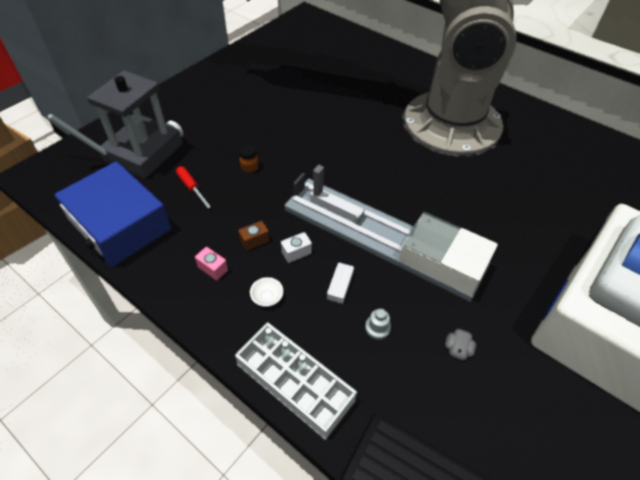

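View pics/top0.png

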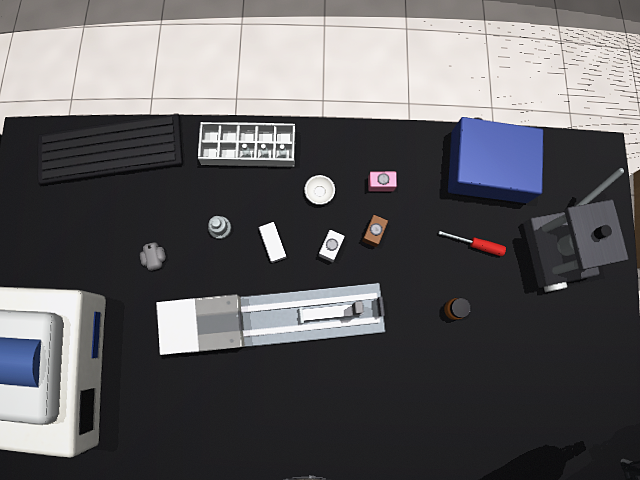

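The cartridge (white/silver with window) is at top px ≈(332,245), scene ≈(296,246). The brown look-alike is next to it at (376,231), and the loader runs from (160,325) to (384,305), with the pusher post at about (358,308). I'll enlarge these.

```bash
python3 - <<'E'
from h import *
crop("top0",290,200,400,280,7); crop("top0",140,270,400,370,3); crop("scene0",270,150,510,310,3)
E
```

```text
(no output)
```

View pics/top0_c290_200.png

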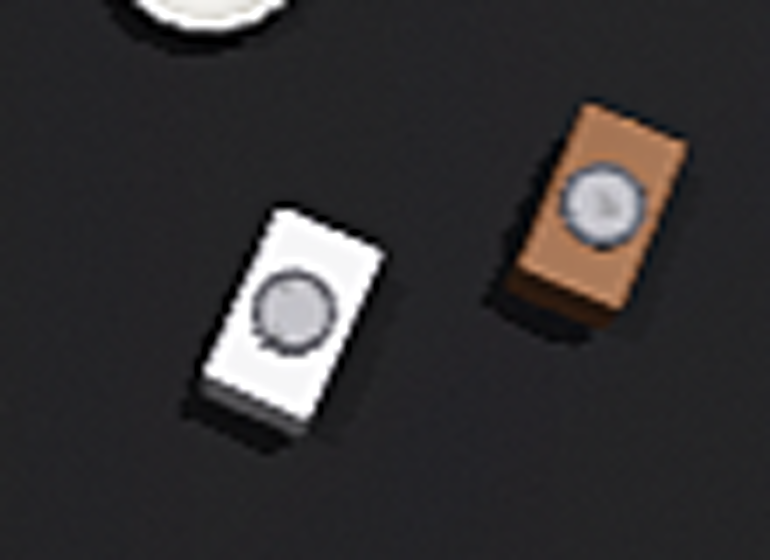

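View pics/top0_c140_270.png

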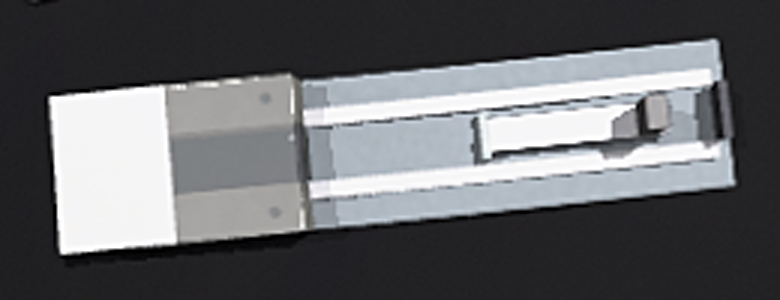

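View pics/scene0_c270_150.png

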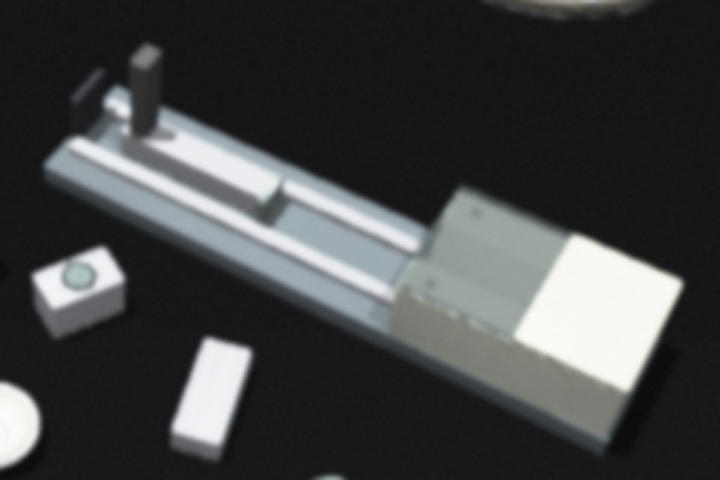

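```bash
cat > meas.py <<'E'
from h import *
from scipy.optimize import least_squares
def px(l,u0,v0,s): return [((u+.5)/s-.5+u0,(v+.5)/s-.5+v0) for u,v in l]
c=px([(280,207),(385,252),(310,420),(203,378)],290,200,7)
C=np.array([atz("top",*p,.04) for p in c]); print("cart",C.round(4).tolist(),C.mean(0),[np.linalg.norm(C[i]-C[i-1]) for i in range(4)])
w=atz("top",*px([(293,311)],290,200,7)[0],.04); print("window",w)
# scene cart window
w=atz("scene",*px([(79,275)],270,150,3)[0],.04); print("window scene",w)
e=(C[0]+C[1]-C[2]-C[3])/2; print("yaw", np.degrees(np.arctan2(e[1],e[0])))
t=px([(49,96),(62,254),(717,40),(735,186)],140,270,3)
for p,z in zip(t,(.082,.082,.02,.02)): print("L",atz("top",*p,z))
def fit(obs):
    def f(q):
        r=[]
        c_,s_=np.cos(q[2]),np.sin(q[2])
        for n,uv,P in obs:
            W=[q[0]+c_*P[0]-s_*P[1],q[1]+s_*P[0]+c_*P[1],P[2]]
            r+=list(np.array(proj(n,W))-uv)
        return r
    return f
E
python3 meas.py
```

```text
cart [[0.6874, -0.0356, 0.04], [0.6736, -0.0692, 0.04], [0.6192, -0.0462, 0.04], [0.6318, -0.0123, 0.04]] [ 0.65301968 -0.04080156  0.04      ] [np.float64(0.06024808412239437), np.float64(0.036261774655194284), np.float64(0.05904971828280513), np.float64(0.03616938343741744)]
window [ 0.65392819 -0.04026631  0.04      ]
window scene [ 0.65152135 -0.04068579  0.04      ]
yaw -22.82886058844077
L [0.51361805 0.32988098 0.082     ]
L [0.40385125 0.31440342 0.082     ]
L [ 0.57168828 -0.14812336  0.02      ]
L [ 0.46393867 -0.1620176   0.02      ]
```

```bash
cat >> meas.py <<'E'
T=[((49,96),(172,-55,82)),((62,254),(172,55,82)),((717,40),(-310,-55,20)),((735,186),(-310,55,20)),((293,75),(0,-55,82)),((308,231),(0,55,82))]
S=[((683,284),(172,55,82)),((630,388),(172,-55,82)),((462,188),(0,55,82)),((45,164),(-310,-55,20)),((402,264),(0,-55,82))]
ot=[("top",px([a],140,270,3)[0],np.array(b)/1e3) for a,b in T]
os_=[("scene",px([a],270,150,3)[0],np.array(b)/1e3) for a,b in S]
for o in (ot,os_,ot+os_):
    r=least_squares(fit(o),[.48,.15,1.69]); print(r.x,np.degrees(r.x[2]),r.fun.round(1))
q=r.x
q=least_squares(fit(ot),[.48,.15,1.69]).x
def L(P):
    P=np.array(P)/1e3; c_,s_=np.cos(q[2]),np.sin(q[2]); return np.array([q[0]+c_*P[0]-s_*P[1],q[1]+s_*P[0]+c_*P[1],P[2]])
print("load",L([-60,0,20])); print("post at 0",L([-270,0,131]))
pt=atz("top",*px([(655,103)],140,270,3)[0],.131); print("post top obs",pt)
ps=atz("scene",*px([(146,52)],270,150,3)[0],.131); print("post scene obs",ps)
nose=[atz("top",*p,.05) for p in px([(481,116),(487,158)],140,270,3)]; print("nose",nose, L([-150,0,50]))
E
python3 meas.py
```

```text
cart [[0.6874, -0.0356, 0.04], [0.6736, -0.0692, 0.04], [0.6192, -0.0462, 0.04], [0.6318, -0.0123, 0.04]] [ 0.65301968 -0.04080156  0.04      ] [np.float64(0.06024808412239437), np.float64(0.036261774655194284), np.float64(0.05904971828280513), np.float64(0.03616938343741744)]
window [ 0.65392819 -0.04026631  0.04      ]
window scene [ 0.65152135 -0.04068579  0.04      ]
yaw -22.82886058844077
L [0.51361805 0.32988098 0.082     ]
L [0.40385125 0.31440342 0.082     ]
L [ 0.57168828 -0.14812336  0.02      ]
L [ 0.46393867 -0.1620176   0.02      ]
[0.47970653 0.15124668 1.69500514] 97.11664105622715 [ 0.5  0.3 -0.3  0.   0.6 -0.4  0.5  0.2 -0.4 -0.4 -0.9  0.2]
[0.47588142 0.15261369 1.68906083] 96.7760569242094 [ 0.4 -1.4 -0.5 -0.3  0.6 -2.1  0.5 -1.  -0.9  4.6]
[0.47842721 0.1520188  1.69447776] 97.08642410004306 [ 0.1  0.9 -0.7  0.6  0.3  0.2  0.2  0.8 -0.7  0.2 -1.3  0.8 -0.4 -1.2
 -1.   0.1 -0.3 -1.7 -0.6 -0.1 -1.7  5.2]
load [0.48713991 0.09170892 0.02      ]
post at 0 [ 0.51315674 -0.11667324  0.131     ]
post top obs [ 0.51647583 -0.09187101  0.131     ]
post scene obs [ 0.50695769 -0.09524164  0.131     ]
nose [array([0.51003297, 0.02539353, 0.05      ]), array([0.4801489 , 0.02036667, 0.05      ])] [0.49828998 0.00240228 0.05      ]
```

Call:
send_rows(
  targets=[
    {"claw": 56, "linear": [0.51, 0.71, 0], "turn": [0, 0, 1.64]},
    {"claw": 56, "linear": [1.03, 1.42, 0], "turn": [0, 0, 3.29]},
    {"claw": 56, "linear": [1.54, 2.13, 0], "turn": [0, 0, 4.93]},
    {"claw": 56, "linear": [2.06, 2.84, 0], "turn": [0, 0, 6.57]},
    {"claw": 56, "linear": [2.57, 3.55, 0], "turn": [0, 0, 8.21]},
    {"claw": 56, "linear": [3.09, 4.26, 0], "turn": [0, 0, 9.86]},
    {"claw": 56, "linear": [3.6, 4.97, 0], "turn": [0, 0, 11.5]},
    {"claw": 56, "linear": [4.11, 5.69, 0], "turn": [0, 0, 13.14]},
    {"claw": 56, "linear": [4.63, 6.4, 0], "turn": [0, 0, 14.79]},
    {"claw": 56, "linear": [5.14, 7.11, 0], "turn": [0, 0, 16.43]},
    {"claw": 56, "linear": [5.66, 7.82, -0.2], "turn": [0, 0, 18.07]},
    {"claw": 56, "linear": [6.17, 8.53, -0.5], "turn": [0, 0, 19.71]},
    {"claw": 56, "linear": [6.69, 9.24, -0.9], "turn": [0, 0, 21.36]},
    {"claw": 56, "linear": [7.2, 9.95, -1.35], "turn": [0, 0, 23.0]},
    {"claw": 56, "linear": [7.2, 9.95, -1.35], "turn": [0, 0, 23.0]},
    {"claw": 56, "linear": [7.2, 9.95, -1.35], "turn": [0, 0, 23.0]},
    {"claw": 56, "linear": [7.2, 9.95, -1.35], "turn": [0, 0, 23.0]},
  ],
)

```text
clock: 2.22
position: [0.6529, -0.0418, 0.1502]
tool_rot: [0.626, 3.078, -0.003]
wrist_force: [-0.4, -0.8, 0.5]
opening: 0.0558
```

```bash
python3 - <<'E'
from h import *
snap("scene","scene1"); snap("top","top1"); crop("scene1",220,150,380,310,4);crop("top1",270,190,400,290,6); s=manip.get_state(); print(s["position"],s["qpos"])
E
```

```text
[ 0.6529353  -0.04168203  0.15038657] [ 0.39851095  0.53511734 -0.59292378  1.69781523  0.34452209  1.01413777
  0.85541369]
```

View pics/scene1_c220_150.png

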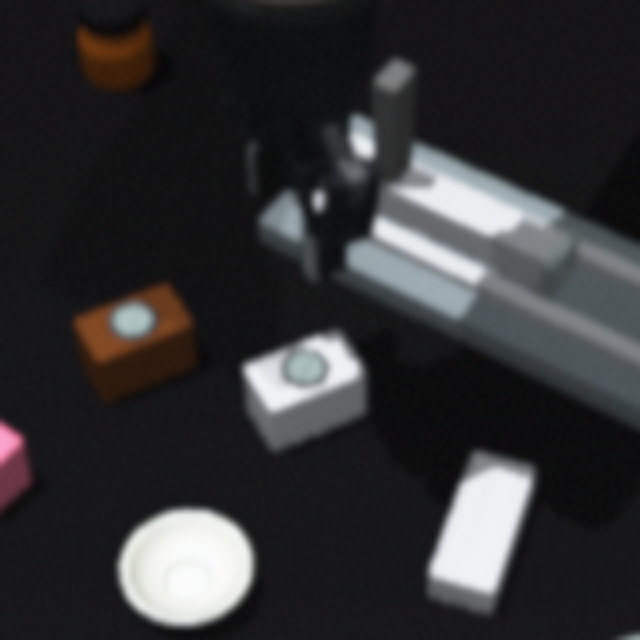

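View pics/top1_c270_190.png

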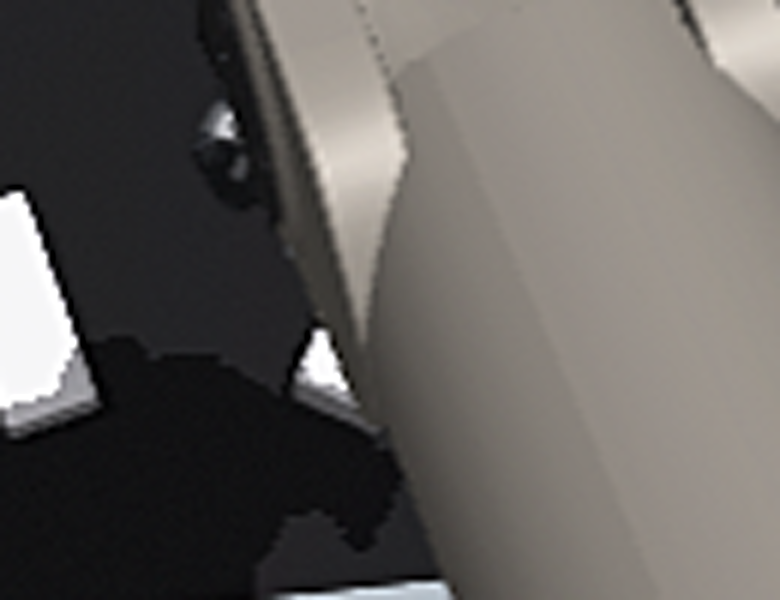

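The scene view shows the fingers above the cartridge (px ≈(298,250)) with nothing in the way. Descending now.

Call:
send_rows(
  targets=[
    {"claw": 56, "linear": [0, 0.015, -0.6], "turn": [0, 0, 0]},
    {"claw": 56, "linear": [0, 0.015, -1.2], "turn": [0, 0, 0]},
    {"claw": 56, "linear": [0, 0.015, -1.7], "turn": [0, 0, 0]},
    {"claw": 56, "linear": [0, 0.015, -2.1], "turn": [0, 0, 0]},
    {"claw": 56, "linear": [0, 0.015, -2.35], "turn": [0, 0, 0]},
    {"claw": 56, "linear": [0, 0.015, -2.35], "turn": [0, 0, 0]},
    {"claw": 56, "linear": [0, 0.015, -2.35], "turn": [0, 0, 0]},
  ],
)

```text
clock: 3.2
position: [0.6536, -0.0407, 0.0104]
tool_rot: [0.626, 3.076, -0.002]
wrist_force: [0.8, -0.4, 0.1]
opening: 0.056
```

Call:
send_rows(
  targets=[
    {"claw": 20, "linear": [0, 0, 0], "turn": [0, 0, 0]},
    {"claw": 20, "linear": [0, 0, 0], "turn": [0, 0, 0]},
    {"claw": 20, "linear": [0, 0, 0], "turn": [0, 0, 0]},
    {"claw": 20, "linear": [0, 0, 0], "turn": [0, 0, 0]},
    {"claw": 20, "linear": [0, 0, 0], "turn": [0, 0, 0]},
    {"claw": 20, "linear": [0, 0, 0], "turn": [0, 0, 0]},
  ],
  grip_force=35,
)

```text
clock: 3.95
position: [0.6544, -0.0407, 0.0116]
tool_rot: [0.625, 3.075, -0.002]
wrist_force: [-0.7, -0.6, 6.0]
opening: 0.0355
```

Call:
send_rows(
  targets=[
    {"claw": 20, "linear": [0, 0, 0.5], "turn": [0, 0, 0]},
    {"claw": 20, "linear": [0, 0, 1.2], "turn": [0, 0, 0]},
    {"claw": 20, "linear": [0, 0, 2.0], "turn": [0, 0, 0]},
    {"claw": 20, "linear": [-0.3, 0.25, 2.4], "turn": [0, 0, -1.1]},
    {"claw": 20, "linear": [-0.7, 0.55, 2.4], "turn": [0, 0, -2.5]},
    {"claw": 20, "linear": [-1.1, 0.87, 2.4], "turn": [0, 0, -3.9]},
    {"claw": 20, "linear": [-1.5, 1.2, 2.4], "turn": [0, 0, -5.3]},
    {"claw": 20, "linear": [-1.9, 1.5, 2.4], "turn": [0, 0, -6.8]},
    {"claw": 20, "linear": [-2.3, 1.8, 2.4], "turn": [0, 0, -8.2]},
    {"claw": 20, "linear": [-2.6, 2.1, 2.4], "turn": [0, 0, -9.5]},
    {"claw": 20, "linear": [-2.79, 2.21, 2.2], "turn": [0, 0, -9.98]},
    {"claw": 20, "linear": [-2.79, 2.21, 1.8], "turn": [0, 0, -9.98]},
    {"claw": 20, "linear": [-2.79, 2.21, 1.3], "turn": [0, 0, -9.98]},
    {"claw": 20, "linear": [-2.79, 2.21, 0.85], "turn": [0, 0, -9.98]},
    {"claw": 20, "linear": [-2.79, 2.21, 0.85], "turn": [0, 0, -9.98]},
    {"claw": 20, "linear": [-2.79, 2.21, 0.85], "turn": [0, 0, -9.98]},
  ],
)

```text
clock: 5.95
position: [0.4875, 0.0921, 0.0637]
tool_rot: [2.077, 2.353, -0.004]
wrist_force: [0.4, 0.5, -2.5]
opening: 0.0352
```

```bash
python3 - <<'E'
from h import *
snap("scene","scene2"); snap("top","top2"); crop("scene2",310,150,470,270,5);crop("top2",180,250,380,380,4); s=manip.get_state(); print(s["position"],s["tool_rot"],s["wrist_force"],s["opening"])
E
```

```text
[0.48771568 0.09202911 0.06384249] [ 2.07669262  2.35207336 -0.00266995] [-0.34204544  0.70022562 -1.66723433] 0.03533713286314943
```

View pics/scene2_c310_150.png

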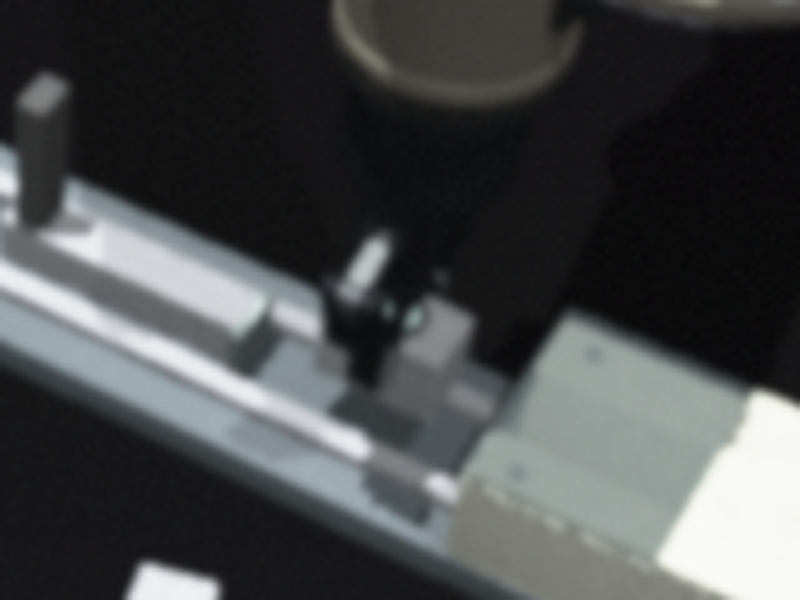

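View pics/top2_c180_250.png

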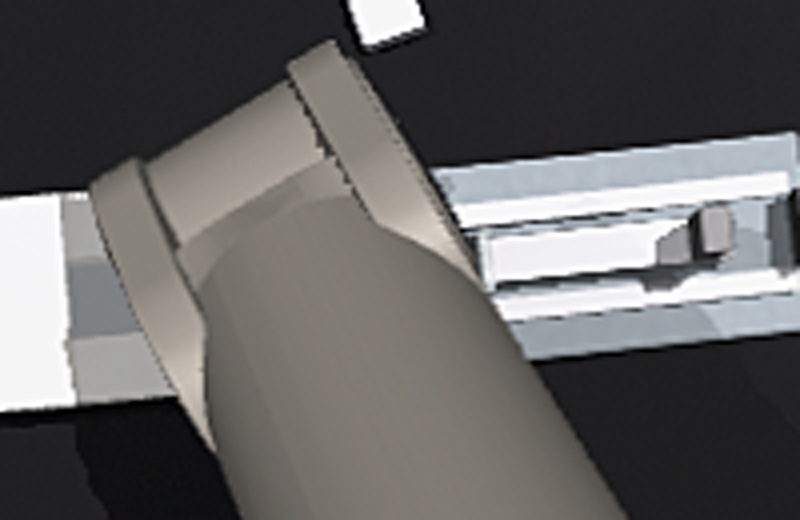

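```bash
cat > ov.py <<'E'
from h import *
import sys
def Lw(q,P):
    P=np.array(P)/1e3; c_,s_=np.cos(q[2]),np.sin(q[2]); return np.array([q[0]+c_*P[0]-s_*P[1],q[1]+s_*P[0]+c_*P[1],P[2]])
def overlay(n,tag,lines,u0,v0,u1,v1,s,out):
    a=cv2.imread(f"pics/{tag}.png")[v0:v1,u0:u1]; a=cv2.resize(a,None,fx=s,fy=s,interpolation=cv2.INTER_CUBIC)
    a=cv2.convertScaleAbs(a,alpha=1.3,beta=25)
    for A,B,col in lines:
        pts=[tuple(int(round((x+.5-o)*s-.5)) for x,o in zip(proj(n,P),(u0,v0))) for P in (A,B)]
        cv2.line(a,*pts,col,1)
    cv2.imwrite(f"pics/{out}.png",a)
E
python3 - <<'E'
from ov import *
q=(.4797,.1512,1.695)
s=manip.get_state();p=s["position"]
qc=(p[0],p[1],1.695); zb=(p[2]-.0116)*1e3
ln=[]
for y in(-18,18):
    ln.append((Lw(qc,[-30,y,zb+40]),Lw(qc,[30,y,zb+40]),(0,0,255)))
    ln.append((Lw(qc,[-30,y,zb]),Lw(qc,[30,y,zb]),(0,0,255)))
    ln.append((Lw(qc,[30,y,zb]),Lw(qc,[30,y,zb+40]),(0,0,255)))
ln.append((Lw(qc,[30,-18,zb+40]),Lw(qc,[30,18,zb+40]),(0,0,255)))
ln.append((Lw(qc,[30,-18,zb]),Lw(qc,[30,18,zb]),(0,0,255)))
for y in(-32.5,-20.5,20.5,32.5): ln.append((Lw(q,[-300,y,28]),Lw(q,[0,y,28]),(0,255,0)))
for a,b in(((0,-55,82),(0,55,82)),((172,-55,82),(172,55,82)),((0,-55,82),(172,-55,82)),((0,55,82),(172,55,82)),((-310,-55,20),(172,-55,20))): ln.append((Lw(q,a),Lw(q,b),(255,255,0)))
overlay("scene","scene2",ln,350,190,450,265,8,"ov2")
E
```

```text
(no output)
```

View pics/ov2.png

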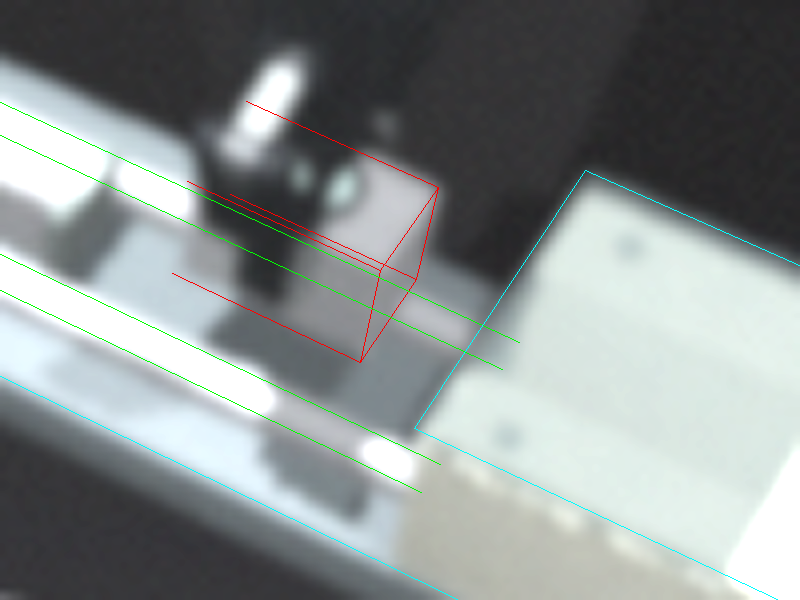

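Overlay: the held cartridge sits about 1–2 mm toward loader −y relative to the lane. I'll shift 1 mm and descend to just below rail-top height, watching the force.

Call:
send_rows(
  targets=[
    {"claw": 20, "linear": [-0.02, 0, -0.1], "turn": [0, 0, 0]},
    {"claw": 20, "linear": [-0.02, 0, -0.25], "turn": [0, 0, 0]},
    {"claw": 20, "linear": [-0.02, 0, -0.35], "turn": [0, 0, 0]},
    {"claw": 20, "linear": [-0.02, 0, -0.43], "turn": [0, 0, 0]},
    {"claw": 20, "linear": [-0.02, 0, -0.45], "turn": [0, 0, 0]},
    {"claw": 20, "linear": [-0.02, 0, -0.45], "turn": [0, 0, 0]},
  ],
)

```text
clock: 6.8
position: [0.4865, 0.0921, 0.0368]
tool_rot: [2.077, 2.352, -0.003]
wrist_force: [-0.4, 0.7, -1.5]
opening: 0.0355
```

```bash
python3 - <<'E'
from ov import *
snap("scene","scene3")
q=(.4797,.1512,1.695)
s=manip.get_state();p=s["position"];print(p,s["wrist_force"],s["moment"])
qc=(p[0],p[1],1.695); zb=(p[2]-.0116)*1e3
ln=[]
for y in(-18,18):
    ln.append((Lw(qc,[30,y,zb]),Lw(qc,[30,y,zb+40]),(0,0,255)))
for z in (zb,zb+40): ln.append((Lw(qc,[30,-18,z]),Lw(qc,[30,18,z]),(0,0,255)))
overlay("scene","scene3",ln,350,190,450,265,8,"ov3")
E
```

```text
[0.48658815 0.09210076 0.03691938] [ 0.04625301 -0.49484695 -2.30904546] [ 0.01725651 -0.03689858 -0.04078496]
```

View pics/ov3.png

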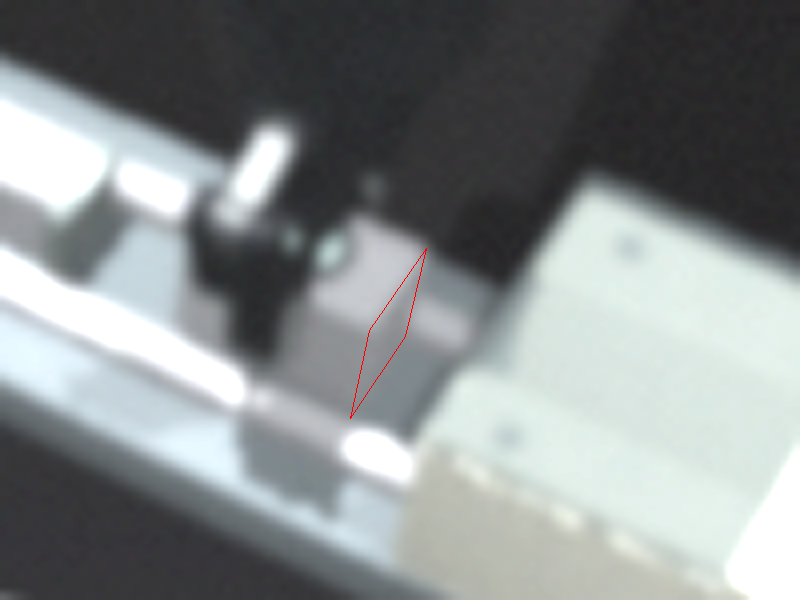

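No contact, and the underside is below rail height, so it's in the lane. Lowering onto the floor.

Call:
send_rows(
  targets=[
    {"claw": 20, "linear": [0, 0, -0.04], "turn": [0, 0, 0]},
    {"claw": 20, "linear": [0, 0, -0.07], "turn": [0, 0, 0]},
    {"claw": 20, "linear": [0, 0, -0.08], "turn": [0, 0, 0]},
    {"claw": 20, "linear": [0, 0, -0.08], "turn": [0, 0, 0]},
  ],
)

```text
clock: 7.35
position: [0.4866, 0.0921, 0.0321]
tool_rot: [2.077, 2.352, -0.003]
wrist_force: [-0.2, -0.3, -1.7]
opening: 0.0356
```

Call:
send_rows(
  targets=[
    {"claw": 20, "linear": [0, 0, -0.02], "turn": [0, 0, 0]},
    {"claw": 20, "linear": [0, 0, -0.03], "turn": [0, 0, 0]},
    {"claw": 20, "linear": [0, 0, -0.03], "turn": [0, 0, 0]},
  ],
)

```text
clock: 7.72
position: [0.4867, 0.0921, 0.0315]
tool_rot: [2.076, 2.351, -0.003]
wrist_force: [-10.4, -2.7, 31.4]
opening: 0.0358
```

Floor contact is at TCP z ≈ 0.0316, as predicted. Releasing and rising.

Call:
send_rows(
  targets=[
    {"claw": 20, "linear": [0, 0, 0.01], "turn": [0, 0, 0]},
    {"claw": 56, "linear": [0, 0, 0.01], "turn": [0, 0, 0]},
    {"claw": 56, "linear": [0, 0, 0.01], "turn": [0, 0, 0]},
    {"claw": 56, "linear": [0, 0, 0.01], "turn": [0, 0, 0]},
    {"claw": 56, "linear": [0, 0, 0.01], "turn": [0, 0, 0]},
    {"claw": 56, "linear": [0, 0, 0.2], "turn": [0, 0, 0]},
    {"claw": 56, "linear": [0, 0, 0.6], "turn": [0, 0, 0]},
    {"claw": 56, "linear": [0, 0, 1.2], "turn": [0, 0, 0]},
    {"claw": 56, "linear": [0, 0, 2.0], "turn": [0, 0, 0]},
    {"claw": 56, "linear": [0, 0, 2.7], "turn": [0, 0, 0]},
    {"claw": 56, "linear": [0, 0, 2.7], "turn": [0, 0, 0]},
  ],
)

```text
clock: 9.1
position: [0.4883, 0.0926, 0.1972]
tool_rot: [2.074, 2.348, 0.004]
wrist_force: [0.3, -0.4, -0.8]
opening: 0.0562
```

```bash
python3 - <<'E'
from ov import *
snap("scene","scene4"); snap("top","top4")
crop("scene4",310,150,470,270,5);crop("top4",180,250,400,380,3); s=manip.get_state(); print(s["position"],s["tool_rot"],s["wrist_force"],s["opening"],s["qpos"])
E
```

```text
[0.48673058 0.09201262 0.19405277] [ 2.07566236e+00  2.35053343e+00 -1.67177386e-03] [-0.36870716 -0.14494857 -1.40174779] 0.0559657433020516 [ 0.13114544  0.20950552 -0.5064335   2.016625    0.13187028  0.94354295
 -0.31943538]
```

View pics/scene4_c310_150.png

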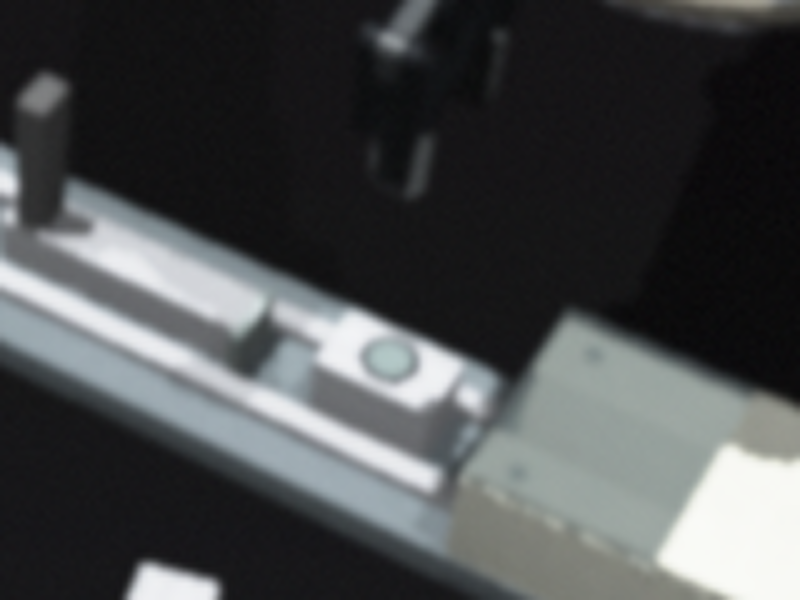

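View pics/top4_c180_250.png

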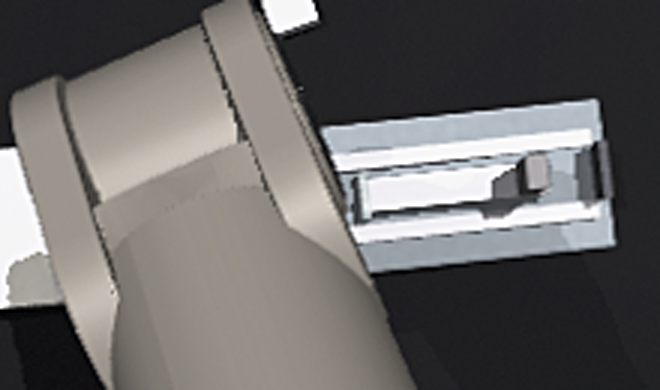

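The cartridge lies flat and straight in the lane, released, with its window at scene px ≈(388,221). Next I measure the post precisely.

```bash
python3 - <<'E'
from h import *
crop("top4",335,280,395,340,10); crop("scene4",300,150,345,210,10)
E
```

```text
(no output)
```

View pics/top4_c335_280.png

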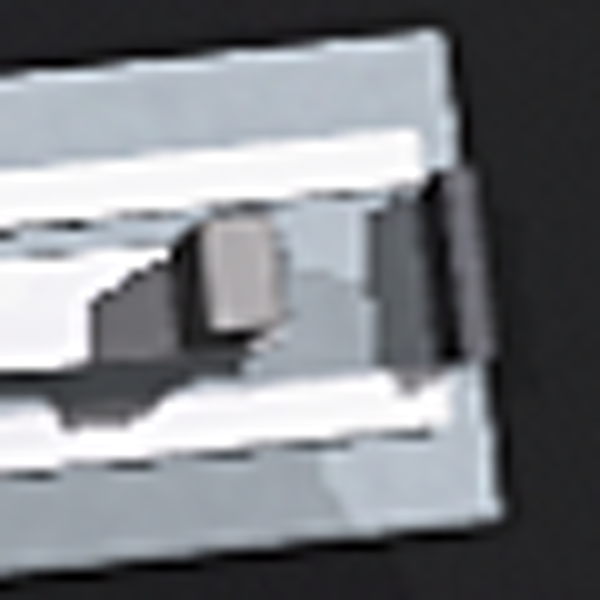

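View pics/scene4_c300_150.png

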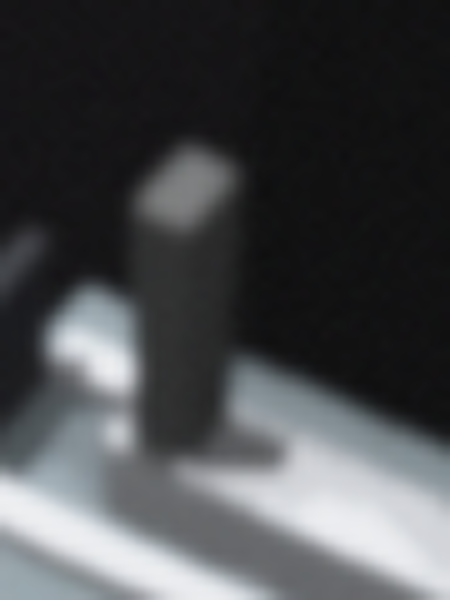

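```bash
python3 - <<'E'
from h import *
f=lambda u,v,u0,v0,s:((u+.5)/s-.5+u0,(v+.5)/s-.5+v0)
print("top",atz("top",*f(242,272,335,280,10),.131)); print("scene",atz("scene",*f(187,188,300,150,10),.131))
d=np.load("pics/top4.npy")
for u,v in((359,307),(382,305),(381,303),(381,308),(383,311)): print(u,v,atd("top",u,v,d[v,u]))
E
```

```text
top [ 0.51098222 -0.093439    0.131     ]
scene [ 0.51054642 -0.09257339  0.131     ]
359 307 [ 0.51052625 -0.09400367  0.13041547]
382 305 [ 0.51938645 -0.14881495  0.07031021]
381 303 [ 0.52367709 -0.14679613  0.06927406]
381 308 [ 0.51297969 -0.14671245  0.07023472]
383 311 [ 0.50671362 -0.15109859  0.06968199]
```

Call:
send_rows(
  targets=[
    {"claw": 44, "linear": [0.04, -0.3, 0], "turn": [0, 0, -1.5]},
    {"claw": 44, "linear": [0.08, -0.62, 0], "turn": [0, 0, -3.0]},
    {"claw": 44, "linear": [0.12, -0.93, 0], "turn": [0, 0, -4.5]},
    {"claw": 44, "linear": [0.16, -1.24, 0], "turn": [0, 0, -6.0]},
    {"claw": 44, "linear": [0.2, -1.55, 0], "turn": [0, 0, -7.5]},
    {"claw": 44, "linear": [0.24, -1.86, 0], "turn": [0, 0, -9.0]},
    {"claw": 44, "linear": [0.28, -2.16, 0], "turn": [0, 0, -10.5]},
    {"claw": 44, "linear": [0.32, -2.47, 0], "turn": [0, 0, -12.0]},
    {"claw": 44, "linear": [0.36, -2.78, 0], "turn": [0, 0, -13.5]},
    {"claw": 44, "linear": [0.4, -3.09, 0], "turn": [0, 0, -15.0]},
    {"claw": 44, "linear": [0.4, -3.09, 0], "turn": [0, 0, -15.0]},
    {"claw": 44, "linear": [0.4, -3.09, 0], "turn": [0, 0, -15.0]},
    {"claw": 44, "linear": [0.4, -3.09, 0], "turn": [0, 0, -15.0]},
  ],
)

```text
clock: 10.82
position: [0.5105, -0.0927, 0.1938]
tool_rot: [3.132, 0.199, -0.008]
wrist_force: [-0.2, 0.1, 1.5]
opening: 0.0437
```

```bash
python3 - <<'E'
from h import *
snap("scene","scene5"); crop("scene5",250,100,410,220,5); s=manip.get_state(); print(s["position"],s["tool_rot"],s["wrist_force"],s["opening"],s["qpos"])
E
```

```text
[ 0.51058189 -0.09274253  0.19386649] [ 3.13227294  0.19779952 -0.00818401] [-0.15011351 -0.47788149 -0.33164739] 0.044159598314254145 [ 0.20641683  0.22291089 -0.1754685   1.9797483   0.05193095  0.94777908
 -1.4399783 ]
```

View pics/scene5_c250_100.png

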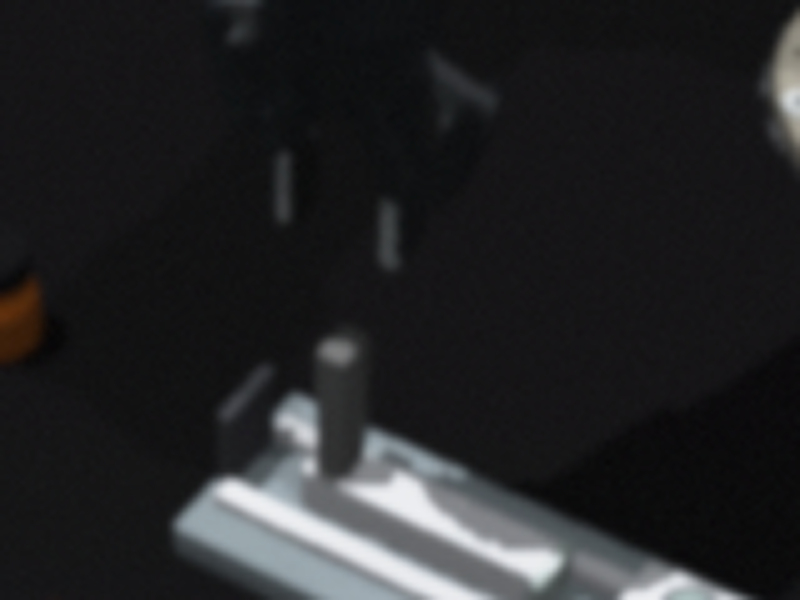

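The fingers are open, straddling above the post (fingertips at crop ≈(283,215) and (390,265); post top at (340,350)). Descend and grip.

Call:
send_rows(
  targets=[
    {"claw": 44, "linear": [0, -0.005, -0.4], "turn": [0, 0, 0]},
    {"claw": 44, "linear": [0, -0.005, -0.8], "turn": [0, 0, 0]},
    {"claw": 44, "linear": [0, -0.005, -1.2], "turn": [0, 0, 0]},
    {"claw": 44, "linear": [0, -0.005, -1.5], "turn": [0, 0, 0]},
    {"claw": 44, "linear": [0, -0.005, -1.67], "turn": [0, 0, 0]},
    {"claw": 44, "linear": [0, -0.005, -1.67], "turn": [0, 0, 0]},
    {"claw": 44, "linear": [0, -0.005, -1.67], "turn": [0, 0, 0]},
  ],
)

```text
clock: 11.75
position: [0.511, -0.093, 0.0943]
tool_rot: [3.132, 0.198, -0.007]
wrist_force: [1.0, 1.0, -0.1]
opening: 0.0438
```

Call:
send_rows(
  targets=[
    {"claw": 5, "linear": [0, 0, 0], "turn": [0, 0, 0]},
    {"claw": 5, "linear": [0, 0, 0], "turn": [0, 0, 0]},
    {"claw": 5, "linear": [0, 0, 0], "turn": [0, 0, 0]},
    {"claw": 5, "linear": [0, 0, 0], "turn": [0, 0, 0]},
    {"claw": 5, "linear": [0, 0, 0], "turn": [0, 0, 0]},
    {"claw": 5, "linear": [0, 0, 0], "turn": [0, 0, 0]},
  ],
  grip_force=40,
)

```text
clock: 12.5
position: [0.5114, -0.093, 0.095]
tool_rot: [3.132, 0.198, -0.005]
wrist_force: [-1.7, 0.3, 7.5]
opening: 0.0154
```

Call:
send_rows(
  targets=[
    {"claw": 5, "linear": [-0.006, 0.05, 0], "turn": [0, 0, 0]},
    {"claw": 5, "linear": [-0.012, 0.099, 0], "turn": [0, 0, 0]},
    {"claw": 5, "linear": [-0.025, 0.198, 0], "turn": [0, 0, 0]},
    {"claw": 5, "linear": [-0.037, 0.298, 0], "turn": [0, 0, 0]},
    {"claw": 5, "linear": [-0.05, 0.397, 0], "turn": [0, 0, 0]},
    {"claw": 5, "linear": [-0.056, 0.446, 0], "turn": [0, 0, 0]},
  ],
)

```text
clock: 13.25
position: [0.508, -0.0657, 0.0951]
tool_rot: [3.132, 0.198, -0.005]
wrist_force: [-1.2, -2.2, 3.1]
opening: 0.0156
```

Call:
send_rows(
  targets=[
    {"claw": 5, "linear": [-0.01, 0.083, 0], "turn": [0, 0, 0]},
    {"claw": 5, "linear": [-0.021, 0.165, 0], "turn": [0, 0, 0]},
    {"claw": 5, "linear": [-0.031, 0.248, 0], "turn": [0, 0, 0]},
    {"claw": 5, "linear": [-0.041, 0.331, 0], "turn": [0, 0, 0]},
    {"claw": 5, "linear": [-0.052, 0.413, 0], "turn": [0, 0, 0]},
    {"claw": 5, "linear": [-0.062, 0.496, 0], "turn": [0, 0, 0]},
    {"claw": 5, "linear": [-0.068, 0.546, 0], "turn": [0, 0, 0]},
  ],
)

```text
clock: 14.12
position: [0.5039, -0.0325, 0.0951]
tool_rot: [3.132, 0.199, -0.005]
wrist_force: [0.7, -4.0, 2.1]
opening: 0.0156
```

```bash
python3 - <<'E'
from h import *
snap("scene","scene6"); crop("scene6",310,150,470,270,5); s=manip.get_state(); print(s["position"],s["tool_rot"],s["wrist_force"],s["opening"])
E
```

```text
[ 0.50390728 -0.03226972  0.09507936] [ 3.13219844  0.19923835 -0.00504205] [-0.05281664 -0.11107652  1.74709155] 0.015541513671249776
```

View pics/scene6_c310_150.png

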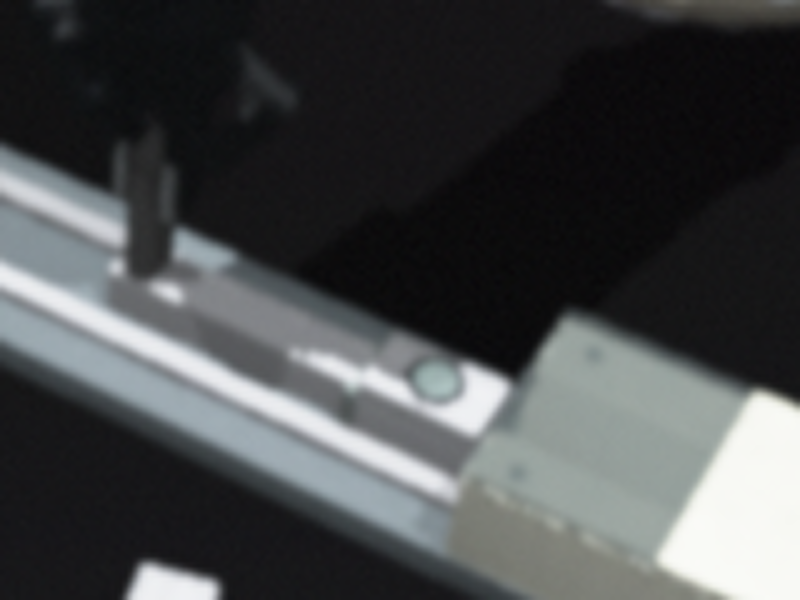

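The pusher touches the cartridge straight on, right before the flap. Pushing on through it.

Call:
send_rows(
  targets=[
    {"claw": 5, "linear": [-0.008, 0.066, 0], "turn": [0, 0, 0]},
    {"claw": 5, "linear": [-0.017, 0.132, 0], "turn": [0, 0, 0]},
    {"claw": 5, "linear": [-0.025, 0.198, 0], "turn": [0, 0, 0]},
    {"claw": 5, "linear": [-0.033, 0.265, 0], "turn": [0, 0, 0]},
    {"claw": 5, "linear": [-0.041, 0.331, 0], "turn": [0, 0, 0]},
    {"claw": 5, "linear": [-0.052, 0.413, 0], "turn": [0, 0, 0]},
    {"claw": 5, "linear": [-0.062, 0.496, 0], "turn": [0, 0, 0]},
    {"claw": 5, "linear": [-0.072, 0.579, 0], "turn": [0, 0, 0]},
  ],
)

```text
clock: 15.18
position: [0.4997, 0.0018, 0.0951]
tool_rot: [3.131, 0.198, -0.005]
wrist_force: [1.1, -7.2, 1.6]
opening: 0.0159
```

Call:
send_rows(
  targets=[
    {"claw": 5, "linear": [-0.01, 0.083, 0], "turn": [0, 0, 0]},
    {"claw": 5, "linear": [-0.021, 0.165, 0], "turn": [0, 0, 0]},
    {"claw": 5, "linear": [-0.031, 0.248, 0], "turn": [0, 0, 0]},
    {"claw": 5, "linear": [-0.041, 0.331, 0], "turn": [0, 0, 0]},
    {"claw": 5, "linear": [-0.052, 0.413, 0], "turn": [0, 0, 0]},
    {"claw": 5, "linear": [-0.062, 0.496, 0], "turn": [0, 0, 0]},
  ],
)

```text
clock: 15.92
position: [0.496, 0.0314, 0.0951]
tool_rot: [3.131, 0.197, -0.005]
wrist_force: [1.9, -5.2, 1.7]
opening: 0.0154
```

```bash
python3 - <<'E'
from h import *
snap("scene","scene7"); crop("scene7",310,150,470,270,5); s=manip.get_state(); p=s["position"];print(p,s["tool_rot"],s["wrist_force"],s["opening"]); 
d=np.array([-.124,.9923,0]); print((p-[.5114,-.0930,0])@d, s["wrist_force"]@d)
E
```

```text
[0.49592994 0.0322034  0.09510739] [ 3.13140984  0.19830744 -0.00456462] [ 0.91318084 -3.56536603  0.39572609] 0.015555583999296789
0.12615762155962015 -3.651147133612616
```

View pics/scene7_c310_150.png

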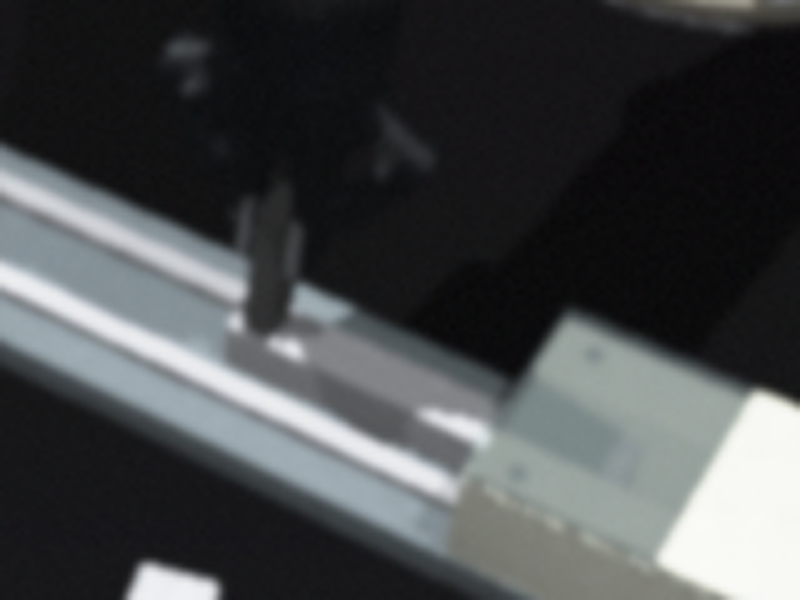

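The cartridge is inside and the flap is lifted (tunnel shading at crop ≈(620,440)). Advance another 40 mm, still short of the earliest possible stop position.

Call:
send_rows(
  targets=[
    {"claw": 5, "linear": [-0.008, 0.066, 0], "turn": [0, 0, 0]},
    {"claw": 5, "linear": [-0.017, 0.132, 0], "turn": [0, 0, 0]},
    {"claw": 5, "linear": [-0.025, 0.198, 0], "turn": [0, 0, 0]},
    {"claw": 5, "linear": [-0.033, 0.265, 0], "turn": [0, 0, 0]},
    {"claw": 5, "linear": [-0.041, 0.331, 0], "turn": [0, 0, 0]},
    {"claw": 5, "linear": [-0.05, 0.397, 0], "turn": [0, 0, 0]},
    {"claw": 5, "linear": [-0.058, 0.463, 0], "turn": [0, 0, 0]},
    {"claw": 5, "linear": [-0.066, 0.529, 0], "turn": [0, 0, 0]},
    {"claw": 5, "linear": [-0.072, 0.579, 0], "turn": [0, 0, 0]},
    {"claw": 5, "linear": [-0.078, 0.628, 0], "turn": [0, 0, 0]},
    {"claw": 5, "linear": [-0.08, 0.645, 0], "turn": [0, 0, 0]},
  ],
)

```text
clock: 17.35
position: [0.4911, 0.0709, 0.0951]
tool_rot: [3.131, 0.198, -0.005]
wrist_force: [1.1, -4.9, 0.7]
opening: 0.0156
```

Call:
send_rows(
  targets=[
    {"claw": 5, "linear": [-0.002, 0.016, 0], "turn": [0, 0, 0]},
    {"claw": 5, "linear": [-0.004, 0.033, 0], "turn": [0, 0, 0]},
    {"claw": 5, "linear": [-0.006, 0.05, 0], "turn": [0, 0, 0]},
  ],
)

```text
clock: 17.73
position: [0.4907, 0.0737, 0.0951]
tool_rot: [3.131, 0.198, -0.005]
wrist_force: [0.7, -4.5, 0.8]
opening: 0.0156
```

Call:
send_rows(
  targets=[
    {"claw": 5, "linear": [-0.002, 0.016, 0], "turn": [0, 0, 0]},
    {"claw": 5, "linear": [-0.004, 0.033, 0], "turn": [0, 0, 0]},
    {"claw": 5, "linear": [-0.006, 0.05, 0], "turn": [0, 0, 0]},
    {"claw": 5, "linear": [-0.008, 0.066, 0], "turn": [0, 0, 0]},
  ],
)

```text
clock: 18.23
position: [0.4903, 0.0776, 0.0951]
tool_rot: [3.131, 0.198, -0.005]
wrist_force: [1.1, -4.6, 0.8]
opening: 0.0155
```

Call:
send_rows(
  targets=[
    {"claw": 5, "linear": [-0.002, 0.016, 0], "turn": [0, 0, 0]},
    {"claw": 5, "linear": [-0.004, 0.033, 0], "turn": [0, 0, 0]},
    {"claw": 5, "linear": [-0.006, 0.05, 0], "turn": [0, 0, 0]},
  ],
)

```text
clock: 18.6
position: [0.4899, 0.0806, 0.0951]
tool_rot: [3.131, 0.197, -0.005]
wrist_force: [1.8, -3.7, 1.0]
opening: 0.0155
```

Displacement ≈175 mm, baseline ≈4.5 N. From here I creep one short call at a time.

Call:
send_rows(
  targets=[
    {"claw": 5, "linear": [-0.002, 0.016, 0], "turn": [0, 0, 0]},
    {"claw": 5, "linear": [-0.004, 0.033, 0], "turn": [0, 0, 0]},
    {"claw": 5, "linear": [-0.005, 0.042, 0], "turn": [0, 0, 0]},
  ],
)

```text
clock: 18.98
position: [0.4896, 0.0833, 0.0951]
tool_rot: [3.131, 0.198, -0.005]
wrist_force: [0.2, -2.9, 1.6]
opening: 0.0156
```

Call:
send_rows(
  targets=[
    {"claw": 5, "linear": [-0.002, 0.016, 0], "turn": [0, 0, 0]},
    {"claw": 5, "linear": [-0.004, 0.033, 0], "turn": [0, 0, 0]},
    {"claw": 5, "linear": [-0.005, 0.042, 0], "turn": [0, 0, 0]},
  ],
)

```text
clock: 19.35
position: [0.4893, 0.086, 0.0951]
tool_rot: [3.131, 0.198, -0.005]
wrist_force: [0.8, -3.0, 1.5]
opening: 0.0158
```

Call:
send_rows(
  targets=[
    {"claw": 5, "linear": [-0.002, 0.016, 0], "turn": [0, 0, 0]},
    {"claw": 5, "linear": [-0.004, 0.033, 0], "turn": [0, 0, 0]},
    {"claw": 5, "linear": [-0.005, 0.042, 0], "turn": [0, 0, 0]},
  ],
)

```text
clock: 19.73
position: [0.489, 0.0885, 0.0951]
tool_rot: [3.131, 0.198, -0.005]
wrist_force: [0.2, -4.1, 1.0]
opening: 0.0157
```

Call:
send_rows(
  targets=[
    {"claw": 5, "linear": [-0.002, 0.016, 0], "turn": [0, 0, 0]},
    {"claw": 5, "linear": [-0.004, 0.033, 0], "turn": [0, 0, 0]},
    {"claw": 5, "linear": [-0.005, 0.042, 0], "turn": [0, 0, 0]},
  ],
)

```text
clock: 20.1
position: [0.4886, 0.0911, 0.0951]
tool_rot: [3.131, 0.198, -0.005]
wrist_force: [1.0, -3.7, 1.5]
opening: 0.0158
```

Call:
send_rows(
  targets=[
    {"claw": 5, "linear": [-0.002, 0.016, 0], "turn": [0, 0, 0]},
    {"claw": 5, "linear": [-0.004, 0.033, 0], "turn": [0, 0, 0]},
    {"claw": 5, "linear": [-0.005, 0.042, 0], "turn": [0, 0, 0]},
  ],
)

```text
clock: 20.48
position: [0.4883, 0.0937, 0.0951]
tool_rot: [3.131, 0.198, -0.005]
wrist_force: [-0.2, -3.8, 0.9]
opening: 0.0152
```

Call:
send_rows(
  targets=[
    {"claw": 5, "linear": [-0.002, 0.016, 0], "turn": [0, 0, 0]},
    {"claw": 5, "linear": [-0.004, 0.033, 0], "turn": [0, 0, 0]},
    {"claw": 5, "linear": [-0.005, 0.042, 0], "turn": [0, 0, 0]},
  ],
)

```text
clock: 20.85
position: [0.4881, 0.0956, 0.0951]
tool_rot: [3.131, 0.197, -0.005]
wrist_force: [0.9, -8.4, 3.9]
opening: 0.0155
```

Contact: the force rose about 4.5 N over the baseline. Small step.

Call:
send_rows(
  targets=[
    {"claw": 5, "linear": [-0.001, 0.008, 0], "turn": [0, 0, 0]},
    {"claw": 5, "linear": [-0.002, 0.017, 0], "turn": [0, 0, 0]},
  ],
)

```text
clock: 21.1
position: [0.4881, 0.0958, 0.0951]
tool_rot: [3.13, 0.196, -0.005]
wrist_force: [2.0, -10.2, 3.8]
opening: 0.0156
```

Call:
send_rows(
  targets=[
    {"claw": 5, "linear": [-0.002, 0.017, 0], "turn": [0, 0, 0]},
    {"claw": 5, "linear": [-0.002, 0.017, 0], "turn": [0, 0, 0]},
  ],
)

```text
clock: 21.35
position: [0.488, 0.096, 0.0951]
tool_rot: [3.129, 0.195, -0.005]
wrist_force: [2.2, -9.8, 2.4]
opening: 0.0157
```

Call:
send_rows(
  targets=[
    {"claw": 5, "linear": [-0.003, 0.027, 0], "turn": [0, 0, 0]},
    {"claw": 5, "linear": [-0.003, 0.027, 0], "turn": [0, 0, 0]},
    {"claw": 5, "linear": [-0.003, 0.027, 0], "turn": [0, 0, 0]},
  ],
)

```text
clock: 21.72
position: [0.4879, 0.0965, 0.0951]
tool_rot: [3.128, 0.194, -0.005]
wrist_force: [2.0, -10.3, 3.5]
opening: 0.0154
```

Call:
send_rows(
  targets=[
    {"claw": 5, "linear": [-0.005, 0.037, 0], "turn": [0, 0, 0]},
    {"claw": 5, "linear": [-0.005, 0.037, 0], "turn": [0, 0, 0]},
    {"claw": 5, "linear": [-0.005, 0.037, 0], "turn": [0, 0, 0]},
  ],
)

```text
clock: 22.1
position: [0.4878, 0.0973, 0.0952]
tool_rot: [3.127, 0.192, -0.005]
wrist_force: [2.4, -13.4, 3.1]
opening: 0.0154
```

Stop force is now about 9.5 N (13.5 N less ≈4 N friction, and ≈3.2 mm × 3 N/mm). Hold briefly.

Call:
send_rows(
  targets=[
    {"claw": 5, "linear": [-0.003, 0.023, 0], "turn": [0, 0, 0]},
    {"claw": 5, "linear": [-0.003, 0.023, 0], "turn": [0, 0, 0]},
    {"claw": 5, "linear": [-0.003, 0.023, 0], "turn": [0, 0, 0]},
    {"claw": 5, "linear": [-0.003, 0.023, 0], "turn": [0, 0, 0]},
  ],
)

```text
clock: 22.6
position: [0.4878, 0.0973, 0.0952]
tool_rot: [3.125, 0.19, -0.005]
wrist_force: [2.2, -12.6, 3.5]
opening: 0.0157
```

Call:
send_rows(
  targets=[
    {"claw": 5, "linear": [0.001, -0.008, 0], "turn": [0, 0, 0]},
    {"claw": 5, "linear": [0.003, -0.025, 0], "turn": [0, 0, 0]},
    {"claw": 5, "linear": [0.005, -0.041, 0], "turn": [0, 0, 0]},
    {"claw": 5, "linear": [0.007, -0.058, 0], "turn": [0, 0, 0]},
    {"claw": 5, "linear": [0.009, -0.074, 0], "turn": [0, 0, 0]},
    {"claw": 5, "linear": [0.011, -0.091, 0], "turn": [0, 0, 0]},
    {"claw": 5, "linear": [0.013, -0.107, 0], "turn": [0, 0, 0]},
    {"claw": 5, "linear": [0.019, -0.149, 0], "turn": [0, 0, 0]},
    {"claw": 5, "linear": [0.025, -0.198, 0], "turn": [0, 0, 0]},
    {"claw": 5, "linear": [0.037, -0.298, 0], "turn": [0, 0, 0]},
    {"claw": 5, "linear": [0.05, -0.397, 0], "turn": [0, 0, 0]},
    {"claw": 5, "linear": [0.062, -0.496, 0], "turn": [0, 0, 0]},
    {"claw": 5, "linear": [0.074, -0.595, 0], "turn": [0, 0, 0]},
    {"claw": 5, "linear": [0.087, -0.695, 0], "turn": [0, 0, 0]},
    {"claw": 5, "linear": [0.099, -0.794, 0], "turn": [0, 0, 0]},
    {"claw": 5, "linear": [0.112, -0.893, 0], "turn": [0, 0, 0]},
    {"claw": 5, "linear": [0.124, -0.992, 0], "turn": [0, 0, 0]},
  ],
)

```text
clock: 24.72
position: [0.4953, 0.0372, 0.0952]
tool_rot: [3.125, 0.19, -0.006]
wrist_force: [0.3, -1.5, -0.7]
opening: 0.0153
```

Call:
send_rows(
  targets=[
    {"claw": 5, "linear": [0.019, -0.149, 0], "turn": [0, 0, 0]},
    {"claw": 5, "linear": [0.037, -0.298, 0], "turn": [0, 0, 0]},
    {"claw": 5, "linear": [0.056, -0.446, 0], "turn": [0, 0, 0]},
    {"claw": 5, "linear": [0.074, -0.595, 0], "turn": [0, 0, 0]},
    {"claw": 5, "linear": [0.093, -0.744, 0], "turn": [0, 0, 0]},
    {"claw": 5, "linear": [0.112, -0.893, 0], "turn": [0, 0, 0]},
    {"claw": 5, "linear": [0.13, -1.042, 0], "turn": [0, 0, 0]},
    {"claw": 5, "linear": [0.149, -1.191, 0], "turn": [0, 0, 0]},
    {"claw": 5, "linear": [0.167, -1.34, 0], "turn": [0, 0, 0]},
    {"claw": 5, "linear": [0.186, -1.488, 0], "turn": [0, 0, 0]},
    {"claw": 5, "linear": [0.205, -1.637, 0], "turn": [0, 0, 0]},
    {"claw": 5, "linear": [0.223, -1.786, 0], "turn": [0, 0, 0]},
    {"claw": 5, "linear": [0.236, -1.885, 0], "turn": [0, 0, 0]},
    {"claw": 5, "linear": [0.242, -1.935, 0], "turn": [0, 0, 0]},
    {"claw": 5, "linear": [0.242, -1.935, 0], "turn": [0, 0, 0]},
  ],
)

```text
clock: 26.6
position: [0.5097, -0.0793, 0.0952]
tool_rot: [3.125, 0.189, -0.006]
wrist_force: [-2.1, -2.1, 2.8]
opening: 0.0154
```

The pusher is back at ≈38 mm travel. Release the post, lift and look.

Call:
send_rows(
  targets=[
    {"claw": 44, "linear": [0, 0, 0], "turn": [0, 0, 0]},
    {"claw": 44, "linear": [0, 0, 0], "turn": [0, 0, 0]},
    {"claw": 44, "linear": [0, 0, 0], "turn": [0, 0, 0]},
    {"claw": 44, "linear": [0, 0, 0], "turn": [0, 0, 0]},
    {"claw": 44, "linear": [0, 0, 0.4], "turn": [0, 0, 0]},
    {"claw": 44, "linear": [0, 0, 1.0], "turn": [0, 0, 0]},
    {"claw": 44, "linear": [0, 0, 1.7], "turn": [0, 0, 0]},
    {"claw": 44, "linear": [0, -0.8, 2.0], "turn": [0, 0, 0]},
    {"claw": 44, "linear": [0, -1.6, 2.2], "turn": [0, 0, 0]},
    {"claw": 44, "linear": [0, -2.4, 2.2], "turn": [0, 0, 0]},
    {"claw": 44, "linear": [0, -3.2, 2.2], "turn": [0, 0, 0]},
    {"claw": 44, "linear": [0, -3.2, 2.2], "turn": [0, 0, 0]},
    {"claw": 44, "linear": [0, -3.2, 2.2], "turn": [0, 0, 0]},
  ],
)

```text
clock: 28.22
position: [0.5097, -0.2709, 0.227]
tool_rot: [3.125, 0.189, -0.006]
wrist_force: [0.4, 1.0, -0.6]
opening: 0.0441
```

```bash
python3 - <<'E'
from h import *
snap("scene","scene8"); snap("top","top8"); crop("scene8",290,130,510,295,3.6 and 3);crop("top8",140,270,400,370,3); s=manip.get_state(); print(s["position"],s["wrist_force"],s["opening"])
E
```

```text
[ 0.50993593 -0.27015137  0.22712138] [ 0.3879384  -0.74654996 -0.00223381] 0.0437999367004749
```

View pics/scene8_c290_130.png

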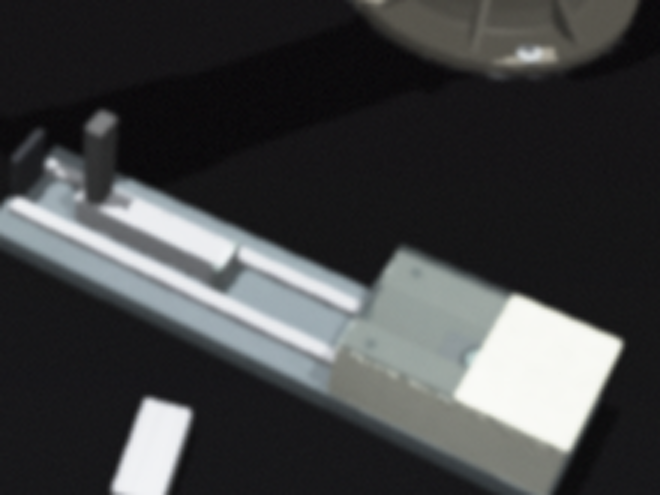

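View pics/top8_c140_270.png

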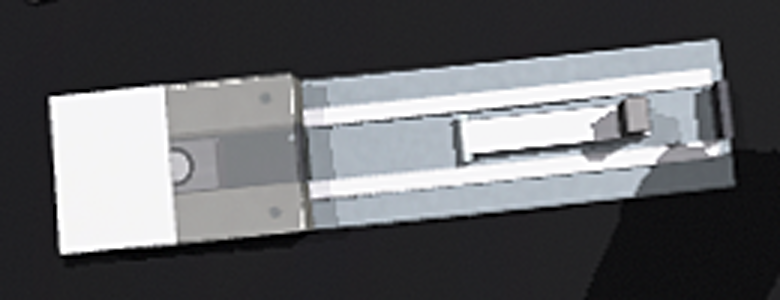

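View pics/top8.png

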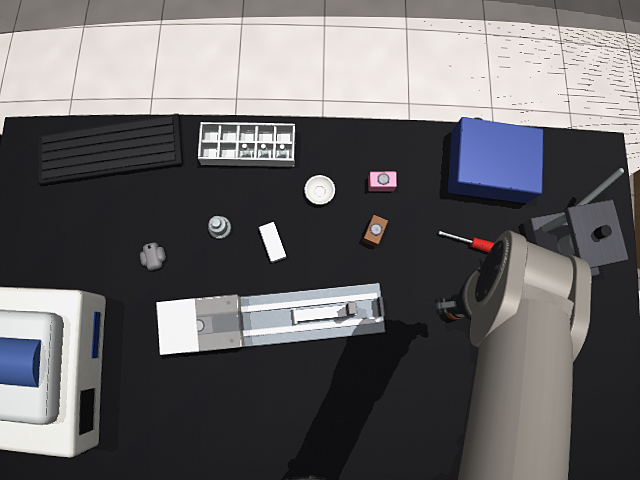

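```bash
python3 - <<'E'
from h import *
crop("top8",190,300,250,345,12)
q=(.4790,.1512,1.695)
def inv(P):
    d=np.array(P[:2])-q[:2]; c,s=np.cos(q[2]),np.sin(q[2]); return (c*d[0]+s*d[1])*1e3,(-s*d[0]+c*d[1])*1e3
f=lambda u,v,u0,v0,s:((u+.5)/s-.5+u0,(v+.5)/s-.5+v0)
for n,p,z in(("rear",(217,162),.06),("flapedge?",(293,150),.082),("post",(635,117),.131),("nose",(460,138),.05)): print(n,inv(atz("top",*f(*p,140,270,3),z)))
E
```

```text
rear (np.float64(61.042257872719844), np.float64(-0.49735228945926163))
flapedge? (np.float64(3.622197915351638), np.float64(-2.737745835485156))
post (np.float64(-231.4363668194736), np.float64(0.8194153390858189))
nose (np.float64(-112.18413491934746), np.float64(-1.0745807818428859))
```

View pics/top8_c190_300.png

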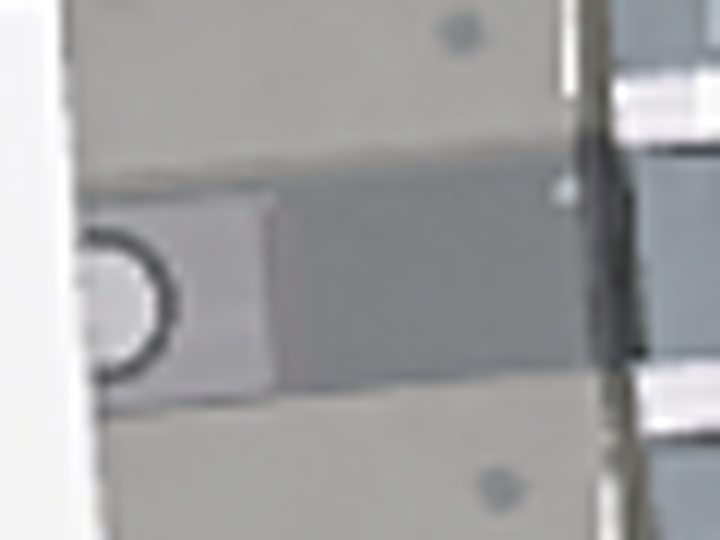

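```bash
python3 - <<'E'
from h import *
crop("top8",280,290,370,335,8)
q=(.4790,.1512,1.695)
def inv(P):
    d=np.array(P[:2])-q[:2]; c,s=np.cos(q[2]),np.sin(q[2]); return (c*d[0]+s*d[1])*1e3,(-s*d[0]+c*d[1])*1e3
f=lambda u,v,u0,v0,s:((u+.5)/s-.5+u0,(v+.5)/s-.5+v0)
print(inv(atz("top",*f(266,200,190,300,12),.06)),inv(atz("top",*f(277,387,190,300,12),.06)),inv(atz("top",*f(178,305,190,300,12),.06)))
E
```

```text
(np.float64(60.41713682934639), np.float64(-16.360366185048242)) (np.float64(61.084179857913355), np.float64(16.79361287577084)) (np.float64(77.57909403770425), np.float64(0.7144485691405293))
```

View pics/top8_c280_290.png

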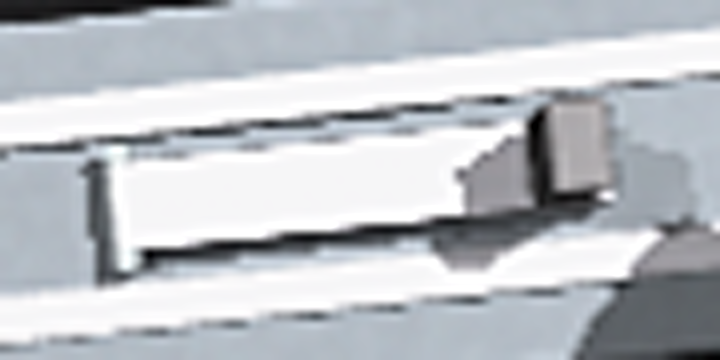

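```bash
python3 - <<'E'
from h import *
q=(.4790,.1512,1.695)
def inv(P):
    d=np.array(P[:2])-q[:2]; c,s=np.cos(q[2]),np.sin(q[2]); return (c*d[0]+s*d[1])*1e3,(-s*d[0]+c*d[1])*1e3
f=lambda u,v,u0,v0,s:((u+.5)/s-.5+u0,(v+.5)/s-.5+v0)
for p,z in (((112,212),.05),((95,212),.05),((95,212),.02)): print(inv(atz("top",*f(*p,280,290,8),z)))
print(inv(atz("top",*f(579,148,280,290,8),.131)))
E
```

```text
(np.float64(-113.30173097863805), np.float64(-0.1093733212242775))
(np.float64(-108.76729295203302), np.float64(-0.5686902617256274))
(np.float64(-108.06074905534757), np.float64(-1.9533245659877578))
(np.float64(-232.7802493615596), np.float64(-0.25626766086700103))
```

The cartridge's rear end is at loader x ≈ 61 mm, against ≈62 mm expected when touching the eased stop. It's straight, the pusher is at ≈37 mm, and the bystanders look unmoved. Signing off.

```bash
python3 - <<'E'
from h import *
print(workorder.sign_off())
E
```

```text
the job is handed in; nothing more can be done
None
```

The cartridge is seated in the tunnel with the pusher drawn back, and I handed the job in at about 28 s of the 72 s allowed. The sign-off gave no verdict, so what follows is from my own checks.

- **Placing:** I laid the cartridge flat in the open lane and let go. Touchdown was at the expected height, with one brief press of about 31 N onto the lane floor. The camera showed it lying straight.
- **Pushing:** I gripped the pusher's post and slid the cartridge through the flap. Then I crept forward about 1 mm at a time until I felt the stop.
- **Seating:** The peak wrist force was about 13.5 N. Less roughly 4 N of friction, that is about 9.5 N on the stop, and the roughly 3.2 mm of spring travel agrees. I held it there for about 0.5 s, then eased off slowly and drew the pusher back.

**Last checks:**
- **Cartridge:** its rear end is at loader x ≈ 61 mm, so its centre is at about 91 mm. It looks straight and is about 1 mm from the stop's estimated eased position. My estimates of that gap ranged from 1 to 2.5 mm, within the 4 mm allowed.
- **Pusher:** it stands at about 37 mm of travel, under the 60 mm limit.
- **Flap:** it looks shut from above, but I could not measure its angle directly.
- **Bystanders:** those in view look unmoved in the overhead picture. The arm hides the jar and part of the screwdriver there, so I did not see those fully at the end.
- **Arm:** it is clear of everything.

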